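# Stroke the curved row of swivel bits flat

### The job

Run the shut fingertips lightly along the curved row of five swivelling bits, close above the bit board and in the direction the bits lean, so that they fold down flat one after another, starting at the end of the row where the nut driver stands on the board. Be gentle with the board and its bits, pick nothing up, leave the nut driver, cup, tape and jar where they are, and finish clear of everything.

Things in the scene. Friction and masses are not known exactly. Their poses are not given: they have to be found in the camera images.
- rack: the bit board: plywood, 190 x 320 mm, 18 mm thick, screwed to the bench. Origin at the centre of its underside; x across the board, y along it, z up; it is turned up to 57 degrees either way from facing the robot with its -x side. A curved row of five swivelling bits stands on its -x half, bulging to -x (arc radius 210 mm); pivots 48 mm apart along the arc. Along x = +62 mm runs a straight row of seven fixed bits 22 mm high, y -90 to +90 mm, that are no part of the job.
- bit1_pivot (a point): hinge axis of swivelling bit 1 (first, at the board's +y end), 9 mm above the board's top; fixed to the board (its axes are the board's). Two small steel ears beside it reach 13 mm above the board's top.
- bit2_pivot (a point): hinge axis of swivelling bit 2 (number 2 counted from the +y end), 9 mm above the board's top; fixed to the board (its axes are the board's). Two small steel ears beside it reach 13 mm above the board's top.
- bit3_pivot (a point): hinge axis of swivelling bit 3 (number 3 counted from the +y end), 9 mm above the board's top; fixed to the board (its axes are the board's). Two small steel ears beside it reach 13 mm above the board's top.
- bit4_pivot (a point): hinge axis of swivelling bit 4 (number 4 counted from the +y end), 9 mm above the board's top; fixed to the board (its axes are the board's). Two small steel ears beside it reach 13 mm above the board's top.
- bit5_pivot (a point): hinge axis of swivelling bit 5 (last, at the board's -y end), 9 mm above the board's top; fixed to the board (its axes are the board's). Two small steel ears beside it reach 13 mm above the board's top.
- bit1_tip (a point): free end of swivelling bit 1: a steel bit 12 mm thick at its sleeve and 6 mm at the end, 42 mm long from hinge axis to this point. The point swings with the bit; its z axis points along the bit, away from the hinge.
- bit2_tip (a point): free end of swivelling bit 2: a steel bit 12 mm thick at its sleeve and 6 mm at the end, 42 mm long from hinge axis to this point. The point swings with the bit; its z axis points along the bit, away from the hinge.
- bit3_tip (a point): free end of swivelling bit 3: a steel bit 12 mm thick at its sleeve and 6 mm at the end, 42 mm long from hinge axis to this point. The point swings with the bit; its z axis points along the bit, away from the hinge.
- bit4_tip (a point): free end of swivelling bit 4: a steel bit 12 mm thick at its sleeve and 6 mm at the end, 42 mm long from hinge axis to this point. The point swings with the bit; its z axis points along the bit, away from the hinge.
- bit5_tip (a point): free end of swivelling bit 5: a steel bit 12 mm thick at its sleeve and 6 mm at the end, 42 mm long from hinge axis to this point. The point swings with the bit; its z axis points along the bit, away from the hinge.
- bit1 (a joint): fold angle of bit 1: 0 upright (a hard stop), 1.57 lying flat, its end pointing along the row towards the next bit (bit 5: on past the end of the row); its sleeve then tops out 15 mm above the board's top. It starts leaning 0.1 to 0.6 that way. A light friction hinge (about 0.02 N m) leaves it where it is put.
- bit2 (a joint): fold angle of bit 2: 0 upright (a hard stop), 1.57 lying flat, its end pointing along the row towards the next bit (bit 5: on past the end of the row); its sleeve then tops out 15 mm above the board's top. It starts leaning 0.1 to 0.6 that way. A light friction hinge (about 0.02 N m) leaves it where it is put.
- bit3 (a joint): fold angle of bit 3: 0 upright (a hard stop), 1.57 lying flat, its end pointing along the row towards the next bit (bit 5: on past the end of the row); its sleeve then tops out 15 mm above the board's top. It starts leaning 0.1 to 0.6 that way. A light friction hinge (about 0.02 N m) leaves it where it is put.
- bit4 (a joint): fold angle of bit 4: 0 upright (a hard stop), 1.57 lying flat, its end pointing along the row towards the next bit (bit 5: on past the end of the row); its sleeve then tops out 15 mm above the board's top. It starts leaning 0.1 to 0.6 that way. A light friction hinge (about 0.02 N m) leaves it where it is put.
- bit5 (a joint): fold angle of bit 5: 0 upright (a hard stop), 1.57 lying flat, its end pointing along the row towards the next bit (bit 5: on past the end of the row); its sleeve then tops out 15 mm above the board's top. It starts leaning 0.1 to 0.6 that way. A light friction hinge (about 0.02 N m) leaves it where it is put.
- setter: loose bystander standing on the board: dark steel nut driver 18 mm across, 50 mm high, near the corner x +62, y +132 mm of the board, at the same end as bit 1; origin at the centre of its underside, z up
- cup: loose bystander: red plastic cup, 84 mm across, 95 mm high; origin at the centre of its underside, z up
- tape: loose bystander: black roll of tape lying flat, 90 mm across, 24 mm high; origin at the centre of its underside, z up
- jar: loose bystander: glass jar with a steel lid, 60 mm across, 70 mm high; origin at the centre of its underside, z up

How it is judged (in metres and radians):
On the way, in this order (a step that is already met when the one before it is completed fails the run):
1. bit 1 is folded flat (value of joint bit1 above 1.2 rad), for 0.05 s.
2. bit 2 is folded flat (value of joint bit2 above 1.2 rad), for 0.05 s.
3. bit 3 is folded flat (value of joint bit3 above 1.2 rad), for 0.05 s.
4. bit 4 is folded flat (value of joint bit4 above 1.2 rad), for 0.05 s.
5. bit 5 is folded flat (value of joint bit5 above 1.2 rad), for 0.05 s.
At the end, for the whole second after the job is handed in: all five bits lie folded (fold angle over 1.2 rad, that is within about 21 degrees of flat) and at rest, having been folded in order from bit 1 to bit 5; the nut driver, cup, tape and jar stand within 15 mm of where they were (value of joint each of bit1, bit2, bit3, bit4, bit5 above 1.2 rad and velocity of joint bit1 between -0.1 and 0.1 rad/s and velocity of joint bit2 between -0.1 and 0.1 rad/s and velocity of joint bit3 between -0.1 and 0.1 rad/s and velocity of joint bit4 between -0.1 and 0.1 rad/s and velocity of joint bit5 between -0.1 and 0.1 rad/s and distance of each of setter, cup, tape, jar from where it was at the start of the episode below 0.015 m); the robot touches nothing.
It fails at once if a bystander (nut driver, cup, tape or jar) is moved more than 15 mm or lifted (distance of any of setter, cup, tape, jar from where it was at the start of the episode above 0.015 m).
It fails at once if the robot pushes on the bit board or any of its bits with more than 25 N (contact force between any of the fingers, the arm and rack above 25 N).
It also fails if it takes over 38 s, if anything falls off the work surface, if the arm or the gripper's body presses on something with over 40 N, if the wrist force passes 120 N, or if a joint passes its speed limit or range.

### The arm

A 6-joint arm with a two-finger parallel gripper is mounted at the origin on the work surface. World frame = base frame: x ahead of the robot, y to its left, z up, the work surface at z = 0. Lengths are in mm, angles in rad, forces in N, time in s.
With the tool pointing down it reaches from about 350 to 875 mm from the base axis. Payload 4.2 kg.
Tool frame: the origin (TCP) lies midway between the tips of the shut fingers; the grasp point (between the pads) lies 19 mm behind it; z points along the fingers, y is the line along which they close (so a half turn about z gives the same grasp; the last joint's range is limited). The gripper opens to 85 mm and grips with 20 to 120 N. Pads are 22 mm wide; open, the fingers measure 114 mm over their backs; the gripper's body (76 mm by 85 mm) begins 54 mm behind the grasp point. The pads swing forward as they close: fully open they stand 13 mm farther back than shut.
Start: joints at [1.38, 0.385, 0.008, 0, -1.194, -0.259], TCP at [271.707, 562.827, 199.812] pointing down, gripper open.
Joint ranges: [-3.14, 3.14], [-1.21, 2.06], [-1.07, 1.41], [-3.16, 2.05], [-2.99, -0.16], [-3.1, 3.1]. Speed limits (rad/s): [2.79, 2.79, 3.14, 3.14, 3.14, 3.14].

### API

Orientations are given as a unit quaternion [x, y, z, w].
In Python, from bench import arm gives the robot as it stands.
- The arm moves only by the tool send_rows, never from a script. Its argument "targets" is a list of rows, each an object of numbers: "gripper": the gripper command: -1 is fully open, 1 is shut, values between are in proportion; "x", "y", "z": the shift along the tool's x, y, z in cm; "ax", "ay", "az": the turn, a rotation vector about the tool's x, y, z in degrees. A call has 1 to 5 rows; each row shifts and turns the commanded pose from where the row before left it, along the tool's axes as they then stand; what a row does not reach is not made up. A row lasts 1/12 s, in which the tool goes at most 41.7 mm and 7.16 degrees, less where a joint would pass 70% of its speed; a pose out of reach is approached as far as the arm can. A call is refused whole if a number of a shift passes 4.17 or a number of a turn 7.16, either way. A call with a gripper value outside its range is refused whole. The fingers move at their own pace and stop on an object; the grip force is fixed at half the most. Time passes only in rows, so rows that do not move let the fingers close. It gives the time, the measured TCP pose, the force, the opening and the grip force at its end, in the units of the state.
- arm.read_state(): the state, without advancing time (a new reading comes with each control period).
- arm.get_image(name): name is "scene" or "side" or "wrist"; returns (picture, depth): 400x640x3 uint8, red, green, blue; 400x640 float32, mm along the optical axis (not along the pixel's ray), 0 where there is no reading.
- arm.camera_model(name): a dict with "fx", "fy", "cx", "cy" (pixels), "cam_to_world" (4x4, takes a point from camera to world coordinates). Camera axes: x right, y down, z forward; pixel columns grow to the right and rows downward; lengths in mm; the calibration is good to about 2 mm. A picture is of the moment at which its call begins: read the wrist's pose just before it. camera_model takes no time and is no camera call; for the wrist camera it gives the pose at the moment of the call.
- arm.job_done(): hands the job in; it is judged then, once.
Trained networks look in the newest picture that a camera, given by its name, has taken for a name from the list of things; names that differ only in an ending like _2 or _b are one class to them, and where a whole thing is asked for, a point or a joint stands for the part that bears it (a point fixed in the world has none). Each returns a list of dicts, best first, with "score" (0 to 1); they miss things now and then, are a little off and sometimes report something else, mostly with a low value. They report only what shows in the picture. A call takes as long as a camera call.
- arm.boxes_of(camera, thing): "rect" ([left, top, width, height] in pixels, round what is visible of it).
The state is a dict: "clock": time; "joints": joint angles; "joint_vel": joint speeds; "joint_efforts": joint torques, N m; "position": TCP position; "ee_rot": TCP orientation; "contact_force": force on the tool from outside, world axes, zero at the start; "wrist_torque": the same for the moment, N m; "gripper_width": finger opening in mm; "grasp_force": force on a finger pad.
Only numpy, scipy, OpenCV 4.12 (cv2) and the standard library are available. Lean on these libraries where they do the work, as an engineer would, in place of code of your own. Each camera call takes 0.05 s, during which the arm holds its last target. There are 200 camera calls.

## Working session

There is one attempt and no reset: what is moved stays moved. The work goes in short steps, Python scripts to look and compute and a tool call to move; the robot and the scene stay as the last step left them, time stands still between calls to the robot, and variables do not carry over. Pictures are saved under pics/ and viewed, at most 10 in all, crops included, and the job is handed in when it is done.

Besides the shell and the picture viewer there is one more tool, called after ">>>" as name(argument=value, ...) on one line, values as JSON. send_rows: Moves the arm, as the interface text tells. Its arguments: {"type":"object","properties":{"targets":{"type":"array"}},"required":["targets"]}

```bash
mkdir -p pics
python3 - <<'E'
from bench import arm
import cv2,numpy as np
for n in ["scene","side"]:
    im,d=arm.get_image(n); cv2.imwrite(f"pics/{n}0.png",im[:,:,::-1]); np.savez(f"{n}0.npz",im=im,d=d,**{k:v for k,v in arm.camera_model(n).items()})
    for t in ["rack","setter","cup","tape","jar","bit1_tip"]:
        print(n,t,[(b["rect"],round(b["score"],2)) for b in arm.boxes_of(n,t)[:5]])
s=arm.read_state();print(s["position"],s["ee_rot"],s["clock"])
E
```

```text
scene rack [([280.0, 139.1, 143.9, 138.7], 0.58)]
scene setter [([276.9, 140.1, 146.7, 136.9], 0.6), ([404.5, 164.5, 7.4, 14.3], 0.47)]
scene cup [([403.7, 231.3, 49.5, 59.3], 0.96)]
scene tape [([416.4, 195.8, 44.7, 39.3], 0.76), ([404.6, 235.3, 48.4, 55.6], 0.44)]
scene jar [([285.6, 264.9, 30.5, 39.5], 0.86)]
scene bit1_tip [([362.9, 157.4, 6.3, 16.2], 0.41)]
side rack [([245.6, 203.0, 162.7, 167.5], 0.68)]
side setter [([336.9, 238.6, 6.8, 26.2], 0.74), ([303.9, 321.5, 11.8, 24.0], 0.62)]
side cup [([159.5, 227.4, 52.4, 69.3], 0.83)]
side tape [([196.7, 309.3, 60.2, 61.6], 0.56)]
side jar [([248.5, 164.9, 33.0, 43.8], 0.7), ([243.8, 202.0, 165.1, 169.3], 0.3), ([344.8, 258.8, 6.0, 23.0], 0.2)]
side bit1_tip [([345.3, 278.9, 6.7, 29.8], 0.61)]
[271.69979117 562.82899329 199.83230066] [ 9.74815608e-01 -2.23012401e-01 -9.70014564e-06 -1.60457093e-05] 0.7
```

Run:
```python
import cv2
a=cv2.imread("pics/scene0.png")[120:320,250:480]; cv2.imwrite("pics/s1.png",cv2.resize(a,None,fx=3,fy=3)[:600,:690])
a=cv2.imread("pics/side0.png")[180:380,150:416]; cv2.imwrite("pics/d1.png",cv2.resize(a,None,fx=3,fy=3))
```

```text
(no output)
```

View pics/s1.png

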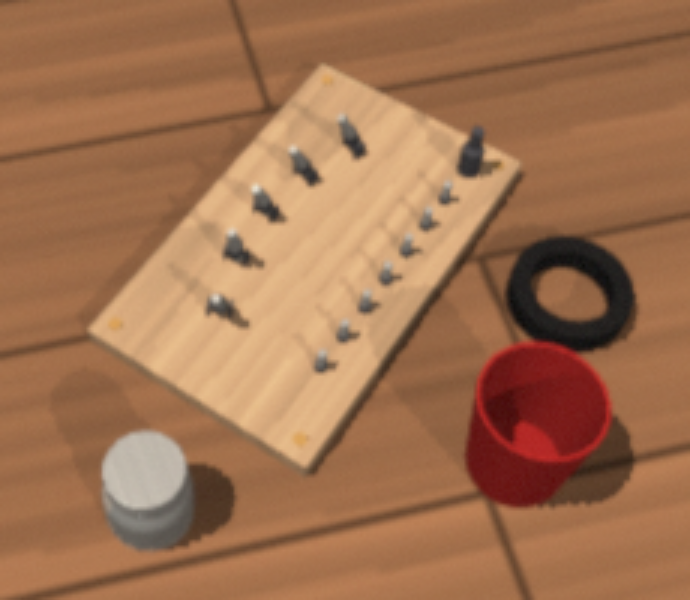

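View pics/d1.png

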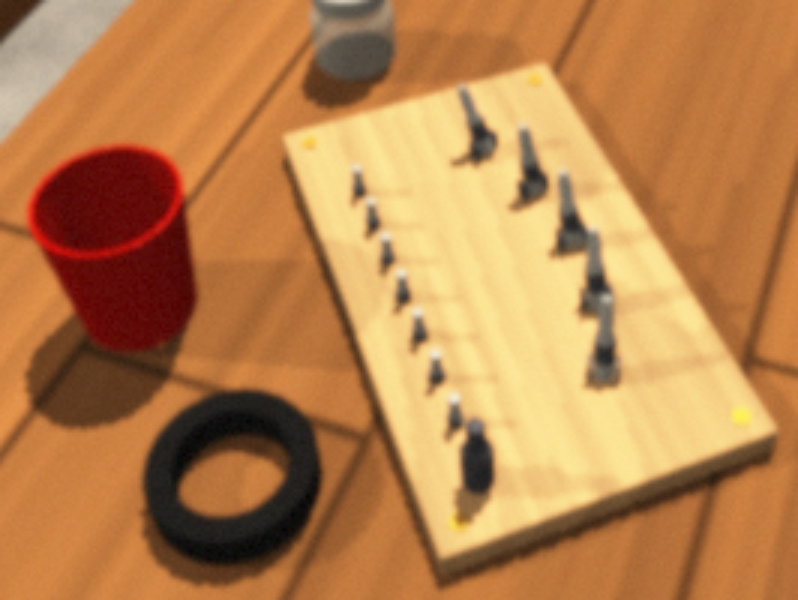

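```bash
cat > g.py <<'E'
import numpy as np
def ray(f,px,z):
    K=np.load(f); T=K["cam_to_world"]; px=np.atleast_2d(px).astype(float); z=np.broadcast_to(z,len(px))
    d=np.c_[(px[:,0]-K["cx"])/K["fx"],(px[:,1]-K["cy"])/K["fy"],np.ones(len(px))]@T[:3,:3].T
    return T[:3,3]+d*((z-T[2,3])/d[:,2])[:,None]
E
python3 - <<'E'
from g import *
from scipy.optimize import least_squares
S=np.array([(521,163),(323,65),(90,330),(308,463)])/3+[250,120]
D=np.array([(442,556),(776,432),(545,63),(285,135)])/3+[150,180]
C=np.array([(95,160),(-95,160),(-95,-160),(95,-160)])
A=ray("scene0.npz",S,18)[:,:2];B=ray("side0.npz",D,18)[:,:2];print(A.round(1),B.round(1))
def R(t):return np.array([[np.cos(t),-np.sin(t)],[np.sin(t),np.cos(t)]])
def fit(P):
    m=P.mean(0);t0=np.arctan2(*(P[1]-P[2])[::-1])-np.pi/2
    r=least_squares(lambda p:(C@R(p[2]).T+p[:2]-P).ravel(),[*m,t0]);return r.x,np.sqrt(np.mean(r.fun**2))
print(fit(A),fit(B)); p=fit((A+B)/2)[0];print(p)
bs=np.array([(357,152),(312,180),(273,215),(246,258),(238,318)])/3+[250,120]
bd=np.array([(603,375),(594,303),(571,242),(531,192),(481,150)])/3+[150,180]
for f,b in(("scene0.npz",bs),("side0.npz",bd)):
    print(((ray(f,b,24)[:,:2]-p[:2])@R(p[2])).round(1))
E
```

```text
[[548.2 281.5]
 [409.7 157.6]
 [620.6 -78.7]
 [756.9  46.9]] [[545.9 282.3]
 [406.5 159.8]
 [617.2 -78.1]
 [756.2  46.3]]
(array([583.82704529, 101.83439265,   0.73016163]), np.float64(2.3685099194862667)) (array([581.43266948, 102.567251  ,   0.72603193]), np.float64(1.7913516901670685))
[582.62985738 102.20082183   0.72809239]
[[-17.3  87.4]
 [-31.6  43.2]
 [-37.9  -2.5]
 [-32.5 -47.1]
 [ -7.9 -93.6]]
[[-21.9  97.2]
 [-37.5  50.9]
 [-43.5   4.2]
 [-36.7 -42.6]
 [-20.8 -88.9]]
```

>>> send_rows(targets=[{"gripper":1,"az":6.5},{"gripper":1,"az":6.5},{"gripper":1,"az":6.5},{"gripper":1,"az":6.5},{"gripper":1,"az":6.5}])

```text
$.targets[0]: bad value
```

>>> send_rows(targets=[{"gripper":1,"az":6.5},{"gripper":1,"az":6.5},{"gripper":1,"az":6.5},{"gripper":1,"az":6.5},{"gripper":1,"az":0.6}])

```text
$.targets[0]: bad value
```

```bash
cat >> g.py <<'E'
from scipy.spatial.transform import Rotation as Ro
P=np.array([582.6,102.2]);T=0.728;XA=-41
def W(l):
    c,s=np.cos(T),np.sin(T);return P+np.array([[c,-s],[s,c]])@np.array(l)
def arc(deg,xa=XA):
    t=np.radians(deg);return W([xa+210*(1-np.cos(t)),210*np.sin(t)]),np.degrees(T)-90-deg
def show(deg,z):
    from bench import arm
    s=arm.read_state();R=Ro.from_quat(s["ee_rot"]);p=s["position"];w,h=arc(deg)
    x=R.as_matrix()[:,0];print("t",s["clock"],"pos",p.round(1),"head",np.degrees(np.arctan2(x[1],x[0])).round(2),"z",R.as_matrix()[:,2].round(3),"w",s["gripper_width"],"F",np.round(s["contact_force"],1))
    print("goal",w.round(1),round(h,1),"tool shift cm",(R.inv().apply(np.r_[w,z]-p)/10).round(2))
    c=W([XA+210,0]);v=p[:2]-c;a=np.arctan2(v[1],v[0]);print("radius",np.hypot(*v).round(1),"theta",np.degrees((np.pi+T-a+np.pi)%(2*np.pi)-np.pi).round(1))
E
python3 -c "
from g import *
show(36.6,130)
print(ray('scene0.npz',np.array([(150,545)])/3+[250,120],0))
for d in(26.2,13.1,0,-13.1,-26.2):print(arc(d))"
```

```text
t 0.7 pos [271.7 562.8 199.8] head -25.77 z [-0.  0. -1.] w 85.39595642994654 F [ 0.1 -0.1  0.5]
goal [499.6 195.9] -84.9 tool shift cm [36.47 23.13  6.98]
radius 558.8 theta 80.3
[[781.64686985 -67.65862276   0.        ]]
(array([506.40832774, 158.48880882]), np.float64(-74.48867251447606))
(array([524.40307672, 114.08713436]), np.float64(-61.38867251447607))
(array([551.99322733,  74.91950391]), np.float64(-48.28867251447607))
(array([587.74276562,  43.02451686]), np.float64(-35.18867251447607))
(array([629.79099726,  20.0622456 ]), np.float64(-22.08867251447607))
```

>>> send_rows(targets=[{"gripper":1,"x":0,"y":0,"z":0,"ax":0,"ay":0,"az":6.5},{"gripper":1,"x":0,"y":0,"z":0,"ax":0,"ay":0,"az":6.5},{"gripper":1,"x":0,"y":0,"z":0,"ax":0,"ay":0,"az":6.5},{"gripper":1,"x":0,"y":0,"z":0,"ax":0,"ay":0,"az":6.5},{"gripper":1,"x":0,"y":0,"z":0,"ax":0,"ay":0,"az":6.5}])

```text
clock: 1.12
position: [271.7, 562.8, 199.8]
ee_rot: [0.872, -0.489, -0.0, 0.0]
contact_force: [0.1, 0.4, 0.9]
gripper_width: 25.6
grasp_force: 0.0
```

>>> send_rows(targets=[{"gripper":1,"x":0,"y":0,"z":0,"ax":0,"ay":0,"az":6.5},{"gripper":1,"x":0,"y":0,"z":0,"ax":0,"ay":0,"az":6.5},{"gripper":1,"x":0,"y":0,"z":0,"ax":0,"ay":0,"az":6.5},{"gripper":1,"x":0,"y":0,"z":0,"ax":0,"ay":0,"az":6.5},{"gripper":1,"x":0,"y":0,"z":0,"ax":0,"ay":0,"az":0.6}])

```text
clock: 1.53
position: [271.7, 562.8, 199.9]
ee_rot: [0.737, -0.676, -0.0, -0.0]
contact_force: [-0.8, 0.6, -0.2]
gripper_width: -0.2
grasp_force: 0.0
```

```bash
python3 -c "
from g import *
show(36.6,130)"
```

```text
t 1.5333 pos [271.7 562.8 199.9] head -85.01 z [ 0.  0. -1.] w -0.22280884783311683 F [-0.8  0.6 -0.2]
goal [499.6 195.9] -84.9 tool shift cm [ 38.53 -19.51   6.99]
radius 558.8 theta 80.3
```

>>> send_rows(targets=[{"gripper":1,"x":2.57,"y":-1.3,"z":0.4,"ax":0,"ay":0,"az":0},{"gripper":1,"x":2.57,"y":-1.3,"z":0.4,"ax":0,"ay":0,"az":0},{"gripper":1,"x":2.57,"y":-1.3,"z":0.4,"ax":0,"ay":0,"az":0},{"gripper":1,"x":2.57,"y":-1.3,"z":0.4,"ax":0,"ay":0,"az":0},{"gripper":1,"x":2.57,"y":-1.3,"z":0.4,"ax":0,"ay":0,"az":0}])

```text
clock: 1.95
position: [348.4, 439.5, 179.8]
ee_rot: [0.739, -0.674, -0.0, -0.0]
contact_force: [0.9, -0.6, 0.5]
gripper_width: -0.3
grasp_force: 0.0
```

>>> send_rows(targets=[{"gripper":1,"x":2.57,"y":-1.3,"z":0.4,"ax":0,"ay":0,"az":0},{"gripper":1,"x":2.57,"y":-1.3,"z":0.4,"ax":0,"ay":0,"az":0},{"gripper":1,"x":2.57,"y":-1.3,"z":0.4,"ax":0,"ay":0,"az":0},{"gripper":1,"x":2.57,"y":-1.3,"z":0.4,"ax":0,"ay":0,"az":0},{"gripper":1,"x":2.57,"y":-1.3,"z":0.4,"ax":0,"ay":0,"az":0}])

```text
clock: 2.37
position: [424.8, 317.3, 159.9]
ee_rot: [0.739, -0.674, -0.0, -0.0]
contact_force: [0.2, 0.2, 0.3]
gripper_width: -0.3
grasp_force: 0.0
```

>>> send_rows(targets=[{"gripper":1,"x":2.57,"y":-1.3,"z":0.4,"ax":0,"ay":0,"az":0},{"gripper":1,"x":2.57,"y":-1.3,"z":0.4,"ax":0,"ay":0,"az":0},{"gripper":1,"x":2.57,"y":-1.3,"z":0.4,"ax":0,"ay":0,"az":0},{"gripper":1,"x":2.57,"y":-1.3,"z":0.4,"ax":0,"ay":0,"az":0},{"gripper":1,"x":2.55,"y":-1.3,"z":0.4,"ax":0,"ay":0,"az":0}])

```text
clock: 2.78
position: [501.0, 195.3, 139.9]
ee_rot: [0.739, -0.674, 0.0, -0.0]
contact_force: [-0.5, -0.1, 0.3]
gripper_width: -0.2
grasp_force: 0.0
```

```bash
python3 -c "
from g import *
from bench import arm
import cv2
show(36.6,38)
im,d=arm.get_image('wrist');m=arm.camera_model('wrist')
Tc=np.linalg.inv(m['cam_to_world']);im=im[:,:,::-1].copy()
for a in(36.6,26.2,13.1,0,-13.1,-26.2):
    w=Tc@np.r_[arc(a)[0],27,1];u=m['fx']*w[0]/w[2]+m['cx'];v=m['fy']*w[1]/w[2]+m['cy']
    cv2.circle(im,(int(u),int(v)),4,(255,0,255),1)
cv2.imwrite('pics/w1.png',im)"
```

```text
t 2.7833 pos [501.  195.3 139.9] head -84.7 z [ 0.001  0.    -1.   ] w -0.18768916952976655 F [-0.5 -0.1  0.3]
goal [499.6 195.9] -84.9 tool shift cm [-0.08  0.14 10.19]
radius 208.6 theta 36.4
```

View pics/w1.png

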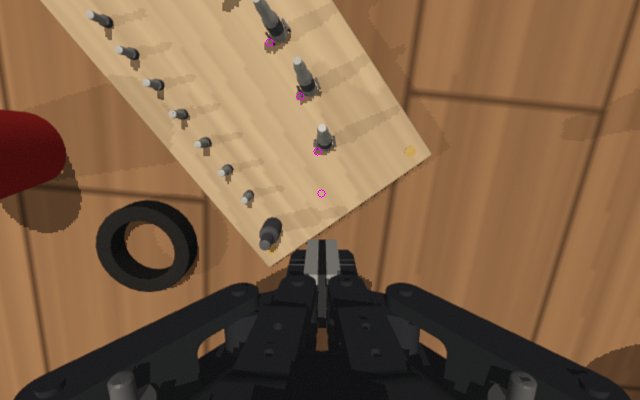

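```bash
python3 -c "
from g import *
from bench import arm
import cv2
m=arm.camera_model('wrist');im,d=arm.get_image('wrist');show(36.6,38)
np.savez('w.npz',**m)
print(m['cam_to_world'].round(2))
for z in(20,25):
  for q in((324,145),(309,88),(282,33)):
    l=np.array([[np.cos(T),np.sin(T)],[-np.sin(T),np.cos(T)]])@(ray('w.npz',q,z)[0,:2]-P);print(z,q,l.round(1))
c=ray('w.npz',[(430,154),(269,266)],18);print((c[:,:2]-P)@np.array([[np.cos(T),-np.sin(T)],[np.sin(T),np.cos(T)]]))
cv2.imwrite('pics/w2.png',cv2.resize(im[0:280,200:440,::-1],None,fx=2.5,fy=2.1))
"
```

```text
t 2.8833 pos [501.3 193.5 139.1] head -84.98 z [-0.001 -0.001 -1.   ] w -0.02619610188871805 F [ 0.3  0.8 -0.1]
goal [499.6 195.9] -84.9 tool shift cm [-0.27  0.13 10.11]
radius 208.6 theta 35.9
[[-1.0000e+00 -8.0000e-02 -3.0000e-02  5.0651e+02]
 [-9.0000e-02  9.6000e-01  2.6000e-01  1.2490e+02]
 [ 0.0000e+00  2.6000e-01 -9.6000e-01  3.1496e+02]
 [ 0.0000e+00  0.0000e+00  0.0000e+00  1.0000e+00]]
20 (324, 145) [-26.8  92.4]
20 (309, 88) [-45.2  46. ]
20 (282, 33) [-53.3  -1.1]
25 (324, 145) [-27.1  92. ]
25 (309, 88) [-45.2  46.4]
25 (282, 33) [-53.1   0. ]
[[-98.8984479  156.3055189 ]
 [ 87.9261703  155.55435768]]
```

View pics/w2.png

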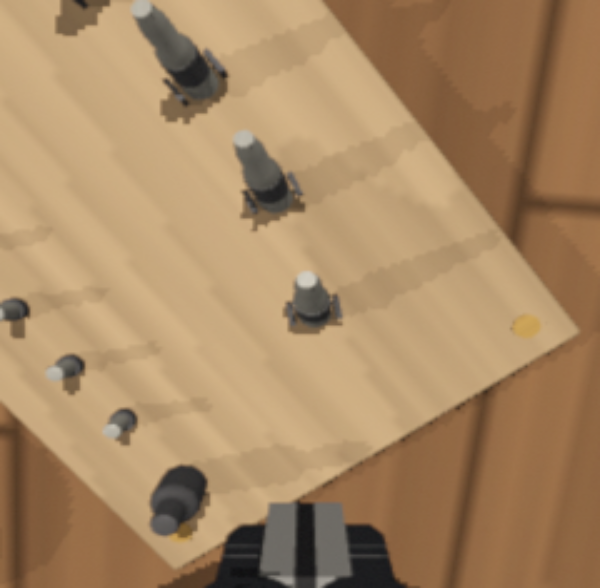

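```bash
sed -i 's/^P=.*/P=np.array([581.7,98.7]);T=0.728;XA=-44/' g.py; python3 -c "
from g import *
show(36.6,39)"
```

```text
t 2.8833 pos [501.3 193.5 139.1] head -84.98 z [-0.001 -0.001 -1.   ] w -0.02619610188871805 F [ 0.3  0.8 -0.1]
goal [496.5 190.4] -84.9 tool shift cm [ 0.25  0.49 10.01]
radius 204.9 theta 37.3
```

Descend to about z = 39.

>>> send_rows(targets=[{"gripper":1,"x":0.05,"y":0.1,"z":2.0,"ax":0,"ay":0,"az":0},{"gripper":1,"x":0.05,"y":0.1,"z":2.0,"ax":0,"ay":0,"az":0},{"gripper":1,"x":0.05,"y":0.1,"z":2.0,"ax":0,"ay":0,"az":0},{"gripper":1,"x":0.05,"y":0.1,"z":2.0,"ax":0,"ay":0,"az":0},{"gripper":1,"x":0.05,"y":0.1,"z":1.6,"ax":0,"ay":0,"az":0}])

```text
clock: 3.3
position: [495.1, 193.7, 42.7]
ee_rot: [0.739, -0.674, -0.0, 0.0]
contact_force: [0.2, -0.4, -0.1]
gripper_width: -0.2
grasp_force: 0.0
```

```bash
python3 -c "
from g import *
from bench import arm
import cv2
m=arm.camera_model('side');im,d=arm.get_image('side');im2,d=arm.get_image('scene')
show(36.6,38.5)
cv2.imwrite('pics/d3.png',np.hstack([cv2.resize(im[200:360,270:410,::-1],(400,457)),cv2.resize(im2[120:240,300:420,::-1],(400,457))]))"
```

```text
t 3.4 pos [493.6 192.7  41.5] head -84.77 z [-0.005 -0.003 -1.   ] w -0.13235623321637477 F [ 0.  -1.3  0. ]
goal [496.5 190.4] -84.9 tool shift cm [ 0.25 -0.27  0.3 ]
radius 212.7 theta 37.3
```

View pics/d3.png

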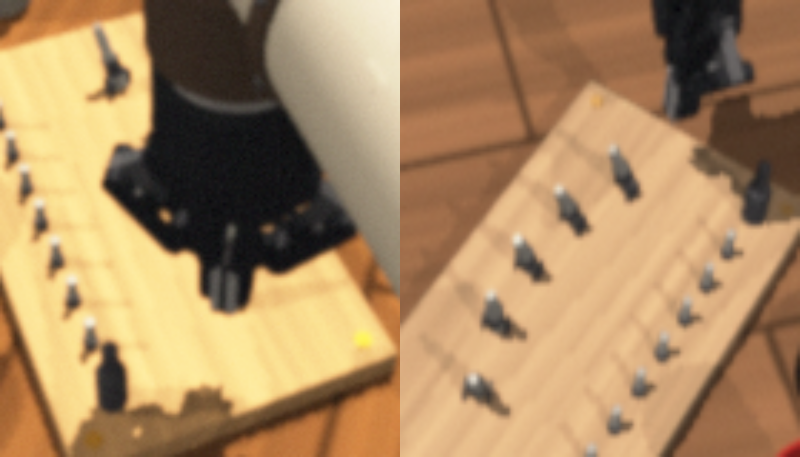

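>>> send_rows(targets=[{"gripper":1,"x":0,"y":0,"z":0,"ax":0,"ay":0,"az":0},{"gripper":1,"x":0,"y":0,"z":0,"ax":0,"ay":0,"az":0}])

```text
clock: 3.57
position: [496.5, 194.5, 45.1]
ee_rot: [0.739, -0.674, 0.0, -0.001]
contact_force: [0.0, -0.3, 0.5]
gripper_width: 0.2
grasp_force: 0.0
```

```bash
python3 -c "
from g import *
from bench import arm
for i in range(3):
  print(arm.read_state()['joint_vel'].round(3) if hasattr(arm.read_state()['joint_vel'],'round') else arm.read_state()['joint_vel']); show(36.6,38.5); arm.get_image('side')
print(ray('scene0.npz',(384,150),41.5),ray('side0.npz',(270+225*.35,200+308*.35),41.5))"
```

```text
[-0.002 -0.01   0.003 -0.004  0.003 -0.002]
t 3.5667 pos [496.5 194.5  45.1] head -84.78 z [ 0.002  0.001 -1.   ] w 0.18894398203241483 F [ 0.  -0.3  0.5]
goal [496.5 190.4] -84.9 tool shift cm [0.4  0.05 0.66]
radius 209.6 theta 37.7
[-0.002 -0.007 -0.003 -0.004  0.002 -0.003]
t 3.6167 pos [496.6 194.5  45.2] head -84.8 z [ 0.002  0.002 -1.   ] w 0.15183050098770406 F [-0.1 -1.   1.2]
goal [496.5 190.4] -84.9 tool shift cm [0.4  0.05 0.67]
radius 209.6 theta 37.7
[-0.003 -0.001 -0.006 -0.002  0.    -0.003]
t 3.6667 pos [496.5 194.4  45.2] head -84.82 z [ 0.002  0.002 -1.   ] w -0.026175766501975645 F [-0.5  0.2 -0.2]
goal [496.5 190.4] -84.9 tool shift cm [0.39 0.04 0.67]
radius 209.6 theta 37.7
[[471.65893993 204.41280514  41.5       ]] [[500.31931062 178.22059264  41.5       ]]
```

>>> send_rows(targets=[{"gripper":1,"x":0,"y":0,"z":0.2,"ax":0,"ay":0,"az":0},{"gripper":1,"x":0,"y":0,"z":0.2,"ax":0,"ay":0,"az":0},{"gripper":1,"x":0,"y":0,"z":0.2,"ax":0,"ay":0,"az":0},{"gripper":1,"x":0.2,"y":0,"z":0.05,"ax":0,"ay":0,"az":0},{"gripper":1,"x":0.2,"y":0,"z":0,"ax":0,"ay":0,"az":0}])

```text
clock: 4.13
position: [495.8, 189.3, 37.0]
ee_rot: [0.738, -0.675, -0.0, 0.0]
contact_force: [0.5, -0.9, 0.1]
gripper_width: -0.1
grasp_force: 0.0
```

```bash
python3 -c "
from g import *
show(36.6,38.5)"
```

```text
t 4.1333 pos [495.8 189.3  37. ] head -84.86 z [-0.001 -0.    -1.   ] w -0.10901918948317386 F [ 0.5 -0.9  0.1]
goal [496.5 190.4] -84.9 tool shift cm [-0.11 -0.08 -0.15]
radius 210.8 theta 36.3
```

>>> send_rows(targets=[{"gripper":1,"x":0.5,"y":0,"z":-0.1,"ax":0,"ay":0,"az":-1.4},{"gripper":1,"x":0.6,"y":0,"z":0,"ax":0,"ay":0,"az":-1.6},{"gripper":1,"x":0.6,"y":0,"z":0,"ax":0,"ay":0,"az":-1.6},{"gripper":1,"x":0.6,"y":0,"z":0,"ax":0,"ay":0,"az":-1.6},{"gripper":1,"x":0.6,"y":0,"z":0,"ax":0,"ay":0,"az":-1.6}])

```text
clock: 4.55
position: [500.1, 160.4, 38.3]
ee_rot: [0.783, -0.622, -0.0, 0.0]
contact_force: [0.7, -0.5, 0.0]
gripper_width: 0.3
grasp_force: 0.0
```

```bash
python3 -c "
from g import *
show(36.6,38.5)"
```

```text
t 4.55 pos [500.1 160.4  38.3] head -77.0 z [-0. -0. -1.] w 0.2525899841321564 F [ 0.7 -0.5  0. ]
goal [496.5 190.4] -84.9 tool shift cm [-3.01 -0.32 -0.02]
radius 211.2 theta 28.4
```

Tracking is good (radius 211, z 38.3, no load). Continue.

>>> send_rows(targets=[{"gripper":1,"x":0.6,"y":0,"z":0,"ax":0,"ay":0,"az":-1.65},{"gripper":1,"x":0.6,"y":0,"z":0,"ax":0,"ay":0,"az":-1.65},{"gripper":1,"x":0.6,"y":0,"z":0,"ax":0,"ay":0,"az":-1.65},{"gripper":1,"x":0.6,"y":0,"z":0,"ax":0,"ay":0,"az":-1.65},{"gripper":1,"x":0.6,"y":0,"z":0,"ax":0,"ay":0,"az":-1.65}])

```text
clock: 4.97
position: [508.5, 131.6, 38.3]
ee_rot: [0.825, -0.565, -0.0, 0.0]
contact_force: [-0.3, -0.9, -0.1]
gripper_width: -0.0
grasp_force: 0.0
```

```bash
python3 -c "
from g import *
from bench import arm
import cv2
show(13,38.5)
im,d=arm.get_image('side');im2,d=arm.get_image('scene')
cv2.imwrite('pics/d4.png',np.hstack([cv2.resize(im[200:360,270:410,::-1],(400,457)),cv2.resize(im2[120:240,300:420,::-1],(400,457))]))"
```

```text
t 4.9667 pos [508.5 131.6  38.3] head -68.75 z [-0. -0. -1.] w -0.021956118166013925 F [-0.3 -0.9 -0.1]
goal [521.4 108.3] -61.3 tool shift cm [ 2.64 -0.36 -0.02]
radius 211.8 theta 20.2
```

View pics/d4.png

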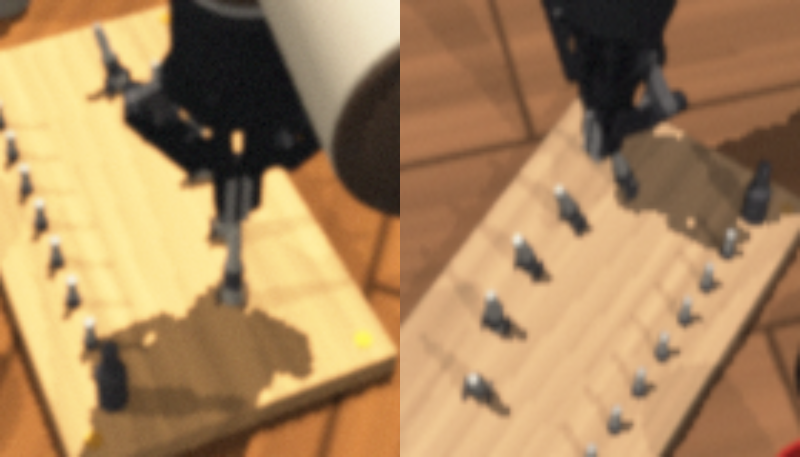

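```bash
python3 -c "
from g import *
from bench import arm
import cv2
im,d=arm.get_image('wrist')
im2,d=arm.get_image('scene');im3,d=arm.get_image('side')
a=cv2.resize(im[120:320,200:440,::-1],(480,400));b=cv2.resize(im2[140:190,340:380,::-1],(320,400),interpolation=cv2.INTER_NEAREST)
cv2.imwrite('pics/w5.png',np.hstack([a,b]))"
```

```text
(no output)
```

View pics/w5.png

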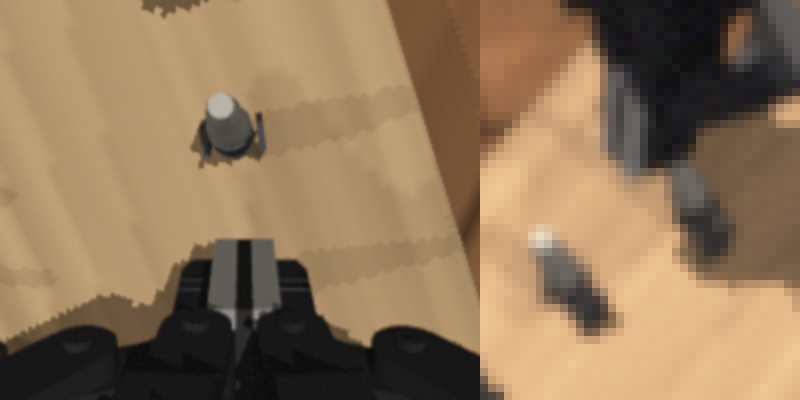

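```bash
python3 -c "
from g import *
L=lambda w:(w[:,:2]-P)@np.array([[np.cos(T),-np.sin(T)],[np.sin(T),np.cos(T)]])
print('finger scene',L(ray('scene0.npz',(359,161),38)),'state',L(np.array([[508.5,131.6]])))
print('finger side',L(ray('side0.npz',[(270+237*.35,200+215*.35)],38)))
print('bit1 tip scene',L(ray('scene0.npz',[(365.5,161),(365,159)],[60,66])),'base',L(ray('scene0.npz',(369.5,171),22)))
print('bit1 tip side0',L(ray('side0.npz',[(150+605/3,180+297/3)],64)),'base',L(ray('side0.npz',[(150+603/3,180+375/3)],24)))
from bench import arm
import cv2
im,d=arm.get_image('wrist');m=arm.camera_model('wrist');np.savez('w.npz',**m)
print('bit2 wrist base',L(ray('w.npz',[(200+232/2,120+138/2)],27)), 'finger tips',L(ray('w.npz',[(200+243/2,120+240/2)],38)))
im,d=arm.get_image('scene');print(d[150:176:2,352:376:2].round())
"
```

```text
finger scene [[-44.39055642  90.67827457]] state [[-32.75335214  73.26573499]]
finger side [[-42.35172097  54.82570381]]
bit1 tip scene [[-23.40919208  82.52709324]
 [-25.2514963   82.36496607]] base [[-13.44173598  90.68187259]]
bit1 tip side0 [[-27.6822172   79.61726178]] base [[-18.87802478  99.15218378]]
bit2 wrist base [[-39.08120279  52.13649471]] finger tips [[-32.38853437  79.12747087]]
[[990. 989. 876. 867. 855. 855. 852. 837. 831. 821. 816. 803.]
 [986. 985. 882. 873. 864. 863. 845. 839. 832. 825. 818. 811.]
 [983. 979. 883. 877. 879. 870. 852. 844. 838. 830. 980. 980.]
 [976. 979. 892. 882. 881. 875. 876. 884. 978. 977. 979. 974.]
 [974. 972. 895. 887. 888. 880. 888. 889. 975. 972. 974. 974.]
 [970. 968. 970. 890. 895. 883. 912. 915. 969. 969. 970. 971.]
 [967. 966. 965. 962. 965. 965. 916. 920. 964. 965. 967. 965.]
 [965. 965. 961. 961. 961. 962. 927. 925. 932. 965. 963. 962.]
 [959. 958. 962. 958. 959. 958. 937. 929. 929. 961. 959. 957.]
 [956. 954. 955. 951. 956. 955. 953. 942. 936. 939. 953. 953.]
 [952. 952. 949. 951. 950. 950. 953. 954. 942. 944. 950. 950.]
 [917. 948. 949. 948. 949. 944. 944. 950. 949. 948. 949. 950.]
 [913. 948. 944. 943. 942. 941. 945. 944. 945. 943. 947. 946.]]
```

```bash
cat >> g.py <<'E'
def cloud(n):
    from bench import arm
    im,d=arm.get_image(n);m=arm.camera_model(n);v,u=np.nonzero(d>0);z=d[v,u]
    X=np.c_[(u-m['cx'])/m['fx']*z,(v-m['cy'])/m['fy']*z,z,np.ones(len(z))]@np.array(m['cam_to_world']).T
    l=(X[:,:2]-P)@np.array([[np.cos(T),-np.sin(T)],[np.sin(T),np.cos(T)]]);return np.c_[l,X[:,2],u,v]
E
python3 -c "
from g import *
for n in('scene','side','wrist'):
    c=cloud(n);b=c[(abs(c[:,0])<90)&(abs(c[:,1])<150)&(c[:,2]<23)];print(n,'board z',np.median(b[:,2]))
    for zl in(25,32,39,46,53,60,67):
        s=c[(c[:,2]>zl)&(c[:,2]<zl+7)&(c[:,0]>-75)&(c[:,0]<5)&(c[:,1]>30)&(c[:,1]<125)]
        # grid counts along y
        import cv2
        print(zl,end=': ')
        from scipy.cluster.hierarchy import fcluster,linkage
        if len(s)>1:
            k=fcluster(linkage(s[:,:2],'single'),6,'distance')
            for j in set(k):
                q=s[k==j]
                if len(q)>2:print('n%d x%.0f..%.0f y%.0f..%.0f'%(len(q),q[:,0].min(),q[:,0].max(),q[:,1].min(),q[:,1].max()),end=' | ')
        print()
"
```

```text
scene board z 18.472243930623108
25: n11 x-41..-29 y43..50 | n11 x-22..-14 y87..97 | 
32: n9 x-24..-18 y85..93 | n9 x-39..-30 y39..51 | 
39: n12 x-31..-19 y84..92 | n11 x-46..-34 y37..48 | 
46: n10 x-41..-35 y36..47 | n6 x-27..-21 y83..94 | 
53: n8 x-29..-23 y80..88 | n5 x-45..-38 y33..39 | 
60: n5 x-28..-25 y79..84 | n11 x-45..-38 y31..40 | 
67: n4 x-36..-30 y62..68 | 
side board z 17.15231943570882
25: n37 x-28..-12 y88..102 | n31 x-45..-27 y44..57 | 
32: n11 x-34..-31 y48..53 | n29 x-29..-15 y92..99 | 
39: n33 x-28..-17 y86..97 | 
46: n29 x-29..-19 y87..94 | 
53: n25 x-29..-20 y82..90 | 
60: n22 x-30..-23 y79..87 | 
67: n5 x-29..-24 y82..84 | 
wrist board z 19.77336734758211
25: n69 x-50..-30 y44..58 | 
32: n123 x-50..-30 y44..56 | 
39: n87 x-48..-35 y41..53 | 
46: n150 x-47..-36 y41..49 | 
53: n51 x-47..-39 y36..45 | 
60: n167 x-47..-39 y32..42 | 
67: n119 x-47..-41 y32..38 |
```

```bash
python3 -c "
from g import *
from bench import arm
s=arm.read_state();print(s['position'],s['gripper_width'],s['joints'])
for n in('scene','side','wrist'):
    c=cloud(n)
    s=c[(c[:,2]>60)&(c[:,2]<130)&(abs(c[:,0]+33)<26)&(abs(c[:,1]-73)<30)]
    for zl in range(60,130,6):
        q=s[(s[:,2]>=zl)&(s[:,2]<zl+6)]
        if len(q):print(n,zl,len(q),'x%.0f..%.0f y%.0f..%.0f u%d..%d v%d..%d'%(q[:,0].min(),q[:,0].max(),q[:,1].min(),q[:,1].max(),q[:,3].min(),q[:,3].max(),q[:,4].min(),q[:,4].max()))
"
```

```text
[508.46806658 132.36705054  38.32640759] 0.14510276836089517 [ 5.63704572e-01  3.97654221e-01 -4.41650048e-01 -9.62839781e-06
 -7.31459401e-01 -1.93813094e-01]
scene 60 3 x-27..-26 y81..84 u364..365 v159..160
scene 72 9 x-43..-29 y62..66 u355..360 v157..161
scene 78 20 x-47..-19 y61..75 u355..366 v153..161
scene 84 25 x-47..-19 y60..74 u355..366 v151..160
scene 90 18 x-48..-21 y63..72 u355..364 v149..157
scene 96 15 x-48..-21 y59..72 u355..364 v148..155
scene 102 15 x-43..-22 y60..67 u356..363 v148..154
scene 108 10 x-45..-22 y57..67 u355..363 v147..152
scene 114 32 x-59..-9 y52..73 u351..366 v140..155
scene 120 50 x-58..-10 y51..80 u352..370 v138..154
scene 126 28 x-50..-7 y51..77 u354..370 v140..153
side 60 21 x-30..-22 y79..87 u349..354 v279..284
side 66 4 x-27..-24 y74..84 u348..352 v275..280
side 72 24 x-40..-18 y75..86 u345..360 v273..277
side 78 39 x-41..-15 y74..86 u344..361 v271..276
side 84 49 x-41..-16 y74..87 u344..361 v268..273
side 90 44 x-41..-16 y74..86 u344..361 v266..270
side 96 41 x-40..-16 y71..86 u344..361 v263..268
side 102 48 x-40..-15 y63..86 u344..361 v253..265
side 108 46 x-47..-11 y72..89 u341..366 v255..263
side 114 98 x-58..-7 y63..96 u340..375 v247..262
side 120 169 x-59..-7 y53..96 u335..376 v244..259
side 126 62 x-59..-8 y52..97 u335..376 v243..256
wrist 72 67 x-47..-26 y61..72 u296..346 v239..249
wrist 78 301 x-49..-24 y61..73 u291..352 v240..255
wrist 84 369 x-49..-24 y61..73 u289..354 v245..261
wrist 90 415 x-49..-24 y62..73 u288..355 v251..268
wrist 96 463 x-49..-24 y61..73 u286..357 v257..275
wrist 102 284 x-49..-24 y62..81 u286..357 v264..317
wrist 108 808 x-54..-18 y58..85 u265..377 v272..327
wrist 114 1481 x-59..-8 y52..87 u220..389 v275..349
wrist 120 1943 x-59..-7 y51..84 u212..394 v284..349
wrist 126 2326 x-59..-7 y51..92 u208..416 v292..362
```

>>> send_rows(targets=[{"gripper":1,"x":0,"y":0,"z":-1.0,"ax":0,"ay":0,"az":0},{"gripper":1,"x":0,"y":0,"z":-1.0,"ax":0,"ay":0,"az":0},{"gripper":1,"x":-0.8,"y":0,"z":0,"ax":0,"ay":0,"az":2.2},{"gripper":1,"x":-1.2,"y":0,"z":0,"ax":0,"ay":0,"az":3.3},{"gripper":1,"x":-1.2,"y":0,"z":0,"ax":0,"ay":0,"az":3.3}])

```text
clock: 6.03
position: [499.0, 162.9, 59.9]
ee_rot: [0.778, -0.628, 0.0, -0.001]
contact_force: [-0.2, -0.0, 0.0]
gripper_width: -0.0
grasp_force: 0.0
```

>>> send_rows(targets=[{"gripper":1,"x":-1.2,"y":0,"z":0,"ax":0,"ay":0,"az":3.3},{"gripper":1,"x":-1.0,"y":0,"z":0,"ax":0,"ay":0,"az":2.7},{"gripper":1,"x":-0.6,"y":0,"z":0,"ax":0,"ay":0,"az":1.5},{"gripper":1,"x":0,"y":0,"z":0,"ax":0,"ay":0,"az":0},{"gripper":1,"x":0,"y":0,"z":0,"ax":0,"ay":0,"az":0}])

```text
clock: 6.45
position: [494.0, 190.4, 59.3]
ee_rot: [0.737, -0.676, 0.0, -0.001]
contact_force: [0.2, -0.0, 0.5]
gripper_width: -0.1
grasp_force: 0.0
```

```bash
cat >> g.py <<'E'
def tip(ns=('scene','side','wrist')):
    from bench import arm
    p=arm.read_state()['position'];L=np.array([[np.cos(T),np.sin(T)],[-np.sin(T),np.cos(T)]])@(p[:2]-P)
    print('TCP local',L.round(1),'z',p[2].round(1))
    for n in ns:
        c=cloud(n);s=c[(c[:,2]>25)&(np.hypot(c[:,0]-L[0],c[:,1]-L[1])<22)]
        q=s[s[:,2]<s[:,2].min()+40];print(n,'lowest z',np.sort(s[:,2])[[2,5,10]].round(1),'x',np.percentile(q[:,0],[3,97]).round(),'y',np.percentile(q[:,1],[3,97]).round())
E
python3 -c "
from g import *
show(36.6,4)
tip()"
```

```text
t 6.45 pos [494.  190.4  59.3] head -85.04 z [ 0.001  0.001 -1.   ] w -0.11873948210314426 F [ 0.2 -0.   0.5]
goal [496.5 190.4] -84.9 tool shift cm [ 0.03 -0.24  5.53]
radius 212.5 theta 36.7
TCP local [ -4.5 126.9] z 59.3
scene lowest z [96.9 98.4 99.8] x [-16.   8.] y [113. 123.]
side lowest z [93.6 93.9 95.6] x [-10.  11.] y [124. 140.]
wrist lowest z [95.7 96.  96.6] x [-22.  -1.] y [112. 133.]
```

>>> send_rows(targets=[{"gripper":1,"x":0,"y":-0.1,"z":1.2,"ax":0,"ay":0,"az":0},{"gripper":1,"x":0,"y":-0.1,"z":1.2,"ax":0,"ay":0,"az":0},{"gripper":1,"x":0,"y":0,"z":1.2,"ax":0,"ay":0,"az":0},{"gripper":1,"x":0,"y":0,"z":0.6,"ax":0,"ay":0,"az":0},{"gripper":1,"x":0,"y":0,"z":0.3,"ax":0,"ay":0,"az":0}])

```text
clock: 7.02
position: [495.2, 189.4, 12.4]
ee_rot: [0.736, -0.677, -0.0, 0.001]
contact_force: [0.1, 0.5, 0.3]
gripper_width: 0.6
grasp_force: 0.0
```

>>> send_rows(targets=[{"gripper":1,"x":0,"y":0,"z":0.1,"ax":0,"ay":0,"az":0},{"gripper":1,"x":0,"y":0,"z":0,"ax":0,"ay":0,"az":0},{"gripper":1,"x":0,"y":0,"z":0,"ax":0,"ay":0,"az":0}])

```text
clock: 7.27
position: [496.1, 190.4, 12.9]
ee_rot: [0.737, -0.676, 0.0, -0.001]
contact_force: [0.7, 0.7, 0.2]
gripper_width: 0.0
grasp_force: 0.0
```

```bash
python3 -c "
from g import *
show(36.6,4)
tip()"
```

```text
t 7.2667 pos [496.1 190.4  12.9] head -85.11 z [ 0.001  0.001 -1.   ] w 0.020975642954762973 F [0.7 0.7 0.2]
goal [496.5 190.4] -84.9 tool shift cm [ 0.   -0.04  0.89]
radius 210.4 theta 36.6
TCP local [ -2.9 125.4] z 12.9
scene lowest z [51.4 52.3 55.2] x [-15.  10.] y [112. 123.]
side lowest z [47.8 48.2 49.9] x [-10.  13.] y [121. 139.]
wrist lowest z [50.  50.2 50.5] x [-20.   1.] y [112. 131.]
```

>>> send_rows(targets=[{"gripper":1,"x":0,"y":0,"z":0.25,"ax":0,"ay":0,"az":0},{"gripper":1,"x":0,"y":0,"z":0.3,"ax":0,"ay":0,"az":0},{"gripper":1,"x":0,"y":0,"z":0.25,"ax":0,"ay":0,"az":0},{"gripper":1,"x":0,"y":0,"z":0.15,"ax":0,"ay":0,"az":0},{"gripper":1,"x":0,"y":0,"z":0,"ax":0,"ay":0,"az":0}])

```text
clock: 7.83
position: [495.3, 190.0, 2.2]
ee_rot: [0.737, -0.676, -0.0, 0.001]
contact_force: [0.1, -0.4, -1.0]
gripper_width: -0.1
grasp_force: 0.0
```

```bash
python3 -c "
from g import *
show(36.6,4)
tip()"
```

```text
t 7.8333 pos [495.3 190.    2.2] head -85.13 z [-0.001 -0.001 -1.   ] w -0.057525341634539144 F [ 0.1 -0.4 -1. ]
goal [496.5 190.4] -84.9 tool shift cm [-0.04 -0.12 -0.18]
radius 211.2 theta 36.5
TCP local [ -3.8 125.6] z 2.2
scene lowest z [38.8 40.9 43.4] x [-16.   9.] y [112. 122.]
side lowest z [37.5 38.3 39.4] x [-11.  12.] y [121. 138.]
wrist lowest z [39.6 40.2 40.4] x [-20.   1.] y [112. 132.]
```

>>> send_rows(targets=[{"gripper":1,"x":0.4,"y":0,"z":0,"ax":0,"ay":0,"az":-1.1},{"gripper":1,"x":0.6,"y":0,"z":0,"ax":0,"ay":0,"az":-1.6},{"gripper":1,"x":0.6,"y":0,"z":0,"ax":0,"ay":0,"az":-1.6},{"gripper":1,"x":0.6,"y":0,"z":0,"ax":0,"ay":0,"az":-1.6},{"gripper":1,"x":0.6,"y":0,"z":0,"ax":0,"ay":0,"az":-1.6}])

```text
clock: 8.4
position: [499.7, 162.8, 3.0]
ee_rot: [0.78, -0.626, -0.0, -0.001]
contact_force: [-2.0, 2.9, 0.9]
gripper_width: -0.1
grasp_force: 1.5
```

>>> send_rows(targets=[{"gripper":1,"x":0.6,"y":0,"z":0,"ax":0,"ay":0,"az":-1.65},{"gripper":1,"x":0.6,"y":0,"z":0,"ax":0,"ay":0,"az":-1.65},{"gripper":1,"x":0.6,"y":0,"z":0,"ax":0,"ay":0,"az":-1.65},{"gripper":1,"x":0.6,"y":0,"z":0,"ax":0,"ay":0,"az":-1.65},{"gripper":1,"x":0.6,"y":0,"z":0,"ax":0,"ay":0,"az":-1.65}])

```text
clock: 8.82
position: [508.0, 133.7, 3.2]
ee_rot: [0.823, -0.568, 0.0, -0.0]
contact_force: [-1.2, 0.9, 1.0]
gripper_width: -0.0
grasp_force: 0.4
```

```bash
cat >> g.py <<'E'
def bits():
    for n in('scene','side'):
        c=cloud(n)
        for d in(26.2,13.1,0,-13.1,-26.2):
            t=np.radians(d);o=np.array([XA+210*(1-np.cos(t)),210*np.sin(t)]);e=np.array([-np.sin(t),-np.cos(t)])
            r=c[:,:2]-o;s=r@e;l=r@[e[1],-e[0]];k=(abs(l)<9)&(s>-4)&(s<40)&(c[:,2]>24)
            print(n,d,'n',k.sum(),'top z in s bins',[int(c[k&(s>=a)&(s<a+8),2].max()) if (k&(s>=a)&(s<a+8)).any() else 0 for a in range(-4,40,8)])
E
python3 -c "
from g import *
show(0,4)
bits()"
```

```text
t 8.8167 pos [508.  133.7   3.2] head -69.28 z [ 0.001  0.001 -1.   ] w -0.007959055552107134 F [-1.2  0.9  1. ]
goal [548.9  69.4] -48.3 tool shift cm [ 7.46 -1.55 -0.08]
radius 211.6 theta 20.8
scene 26.2 n 364 top z in s bins [395, 396, 396, 396, 395, 395]
scene 13.1 n 882 top z in s bins [395, 391, 385, 0, 0, 0]
scene 0 n 50 top z in s bins [50, 68, 67, 0, 0, 0]
scene -13.1 n 58 top z in s bins [46, 69, 0, 0, 0, 0]
scene -26.2 n 41 top z in s bins [43, 59, 67, 0, 0, 0]
side 26.2 n 839 top z in s bins [394, 394, 394, 394, 394, 393]
side 13.1 n 2 top z in s bins [0, 0, 384, 0, 0, 0]
side 0 n 0 top z in s bins [0, 0, 0, 0, 0, 0]
side -13.1 n 85 top z in s bins [64, 69, 0, 0, 0, 0]
side -26.2 n 115 top z in s bins [46, 60, 66, 62, 0, 0]
```

>>> send_rows(targets=[{"gripper":1,"x":0.6,"y":0,"z":0,"ax":0,"ay":0,"az":-1.65},{"gripper":1,"x":0.6,"y":0,"z":0,"ax":0,"ay":0,"az":-1.65},{"gripper":1,"x":0.6,"y":0,"z":0,"ax":0,"ay":0,"az":-1.65},{"gripper":1,"x":0.6,"y":0,"z":0,"ax":0,"ay":0,"az":-1.65},{"gripper":1,"x":0.6,"y":0,"z":0,"ax":0,"ay":0,"az":-1.65}])

```text
clock: 9.33
position: [519.9, 106.7, 3.1]
ee_rot: [0.861, -0.508, 0.0, -0.0]
contact_force: [-0.9, 1.0, 0.4]
gripper_width: 0.1
grasp_force: 0.6
```

>>> send_rows(targets=[{"gripper":1,"x":0.6,"y":0,"z":0,"ax":0,"ay":0,"az":-1.65},{"gripper":1,"x":0.6,"y":0,"z":0,"ax":0,"ay":0,"az":-1.65},{"gripper":1,"x":0.6,"y":0,"z":0,"ax":0,"ay":0,"az":-1.65},{"gripper":1,"x":0.6,"y":0,"z":0,"ax":0,"ay":0,"az":-1.65},{"gripper":1,"x":0.6,"y":0,"z":0,"ax":0,"ay":0,"az":-1.65}])

```text
clock: 9.75
position: [535.8, 81.0, 2.9]
ee_rot: [0.896, -0.445, 0.0, -0.0]
contact_force: [-0.0, -0.1, 0.3]
gripper_width: 0.0
grasp_force: 0.1
```

```bash
python3 -c "
from g import *
from bench import arm
import cv2
show(0,4)
im,d=arm.get_image('side');im2,d=arm.get_image('scene')
cv2.imwrite('pics/d6.png',np.hstack([cv2.resize(im[200:360,270:410,::-1],(400,457)),cv2.resize(im2[120:240,300:420,::-1],(400,457))]))"
```

```text
t 9.75 pos [535.8  81.    2.9] head -52.82 z [ 0.  0. -1.] w 0.029758660363609687 F [-0.  -0.1  0.3]
goal [548.9  69.4] -48.3 tool shift cm [ 1.71 -0.34 -0.11]
radius 212.8 theta 4.7
```

View pics/d6.png

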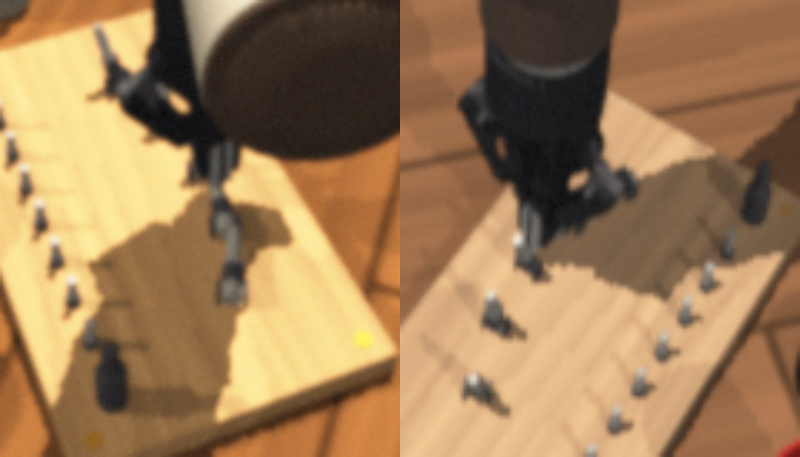

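>>> send_rows(targets=[{"gripper":1,"x":0.6,"y":-0.04,"z":0,"ax":0,"ay":0,"az":-1.65},{"gripper":1,"x":0.6,"y":-0.04,"z":0,"ax":0,"ay":0,"az":-1.65},{"gripper":1,"x":0.6,"y":-0.04,"z":0,"ax":0,"ay":0,"az":-1.65},{"gripper":1,"x":0.6,"y":-0.04,"z":0,"ax":0,"ay":0,"az":-1.65},{"gripper":1,"x":0.6,"y":-0.04,"z":0,"ax":0,"ay":0,"az":-1.65}])

```text
clock: 10.27
position: [556.5, 59.7, 2.9]
ee_rot: [0.925, -0.379, -0.0, 0.0]
contact_force: [0.3, 0.8, 0.6]
gripper_width: -0.1
grasp_force: 0.3
```

>>> send_rows(targets=[{"gripper":1,"x":0.6,"y":-0.04,"z":0,"ax":0,"ay":0,"az":-1.65},{"gripper":1,"x":0.6,"y":-0.04,"z":0,"ax":0,"ay":0,"az":-1.65},{"gripper":1,"x":0.6,"y":-0.04,"z":0,"ax":0,"ay":0,"az":-1.65},{"gripper":1,"x":0.6,"y":-0.04,"z":0,"ax":0,"ay":0,"az":-1.65},{"gripper":1,"x":0.6,"y":-0.04,"z":0,"ax":0,"ay":0,"az":-1.65}])

```text
clock: 10.68
position: [579.3, 41.4, 2.8]
ee_rot: [0.95, -0.312, -0.001, 0.0]
contact_force: [-3.0, 2.0, 0.9]
gripper_width: -0.3
grasp_force: 1.4
```

```bash
python3 -c "
from g import *
show(-13.1,4)"
```

```text
t 10.6833 pos [579.3  41.4   2.8] head -36.37 z [-0.002 -0.    -1.   ] w -0.2558096154237827 F [-3.   2.   0.9]
goal [584.6  37.5] -35.2 tool shift cm [ 0.66  0.   -0.12]
radius 210.0 theta -11.3
```

>>> send_rows(targets=[{"gripper":1,"x":0.6,"y":0,"z":0,"ax":0,"ay":0,"az":-1.65},{"gripper":1,"x":0.6,"y":0,"z":0,"ax":0,"ay":0,"az":-1.65},{"gripper":1,"x":0.6,"y":0,"z":0,"ax":0,"ay":0,"az":-1.65},{"gripper":1,"x":0.6,"y":0,"z":0,"ax":0,"ay":0,"az":-1.65},{"gripper":1,"x":0.6,"y":0,"z":0,"ax":0,"ay":0,"az":-1.65}])

```text
clock: 11.1
position: [605.5, 25.1, 2.8]
ee_rot: [0.97, -0.243, -0.0, 0.0]
contact_force: [-0.3, 0.2, -0.4]
gripper_width: 0.1
grasp_force: 0.3
```

>>> send_rows(targets=[{"gripper":1,"x":0.6,"y":0,"z":0,"ax":0,"ay":0,"az":-1.65},{"gripper":1,"x":0.6,"y":0,"z":0,"ax":0,"ay":0,"az":-1.65},{"gripper":1,"x":0.6,"y":0,"z":0,"ax":0,"ay":0,"az":-1.65},{"gripper":1,"x":0.6,"y":0,"z":0,"ax":0,"ay":0,"az":-1.65},{"gripper":1,"x":0.6,"y":0,"z":0,"ax":0,"ay":0,"az":-1.65}])

```text
clock: 11.52
position: [632.2, 12.6, 2.7]
ee_rot: [0.985, -0.172, -0.001, 0.0]
contact_force: [-1.3, 0.1, 0.6]
gripper_width: 0.4
grasp_force: 0.5
```

```bash
python3 -c "
from g import *
from bench import arm
import cv2
show(-26.2,4)
im,d=arm.get_image('side');im2,d=arm.get_image('scene')
cv2.imwrite('pics/d7.png',np.hstack([cv2.resize(im[180:360,270:410,::-1],(400,514)),cv2.resize(im2[120:260,290:400,::-1],(400,514))]))"
```

```text
t 11.5167 pos [632.2  12.6   2.7] head -19.86 z [-0.001 -0.    -1.   ] w 0.3711864711940695 F [-1.3  0.1  0.6]
goal [626.7  14.6] -22.1 tool shift cm [-0.59  0.   -0.13]
radius 209.8 theta -27.8
```

View pics/d7.png

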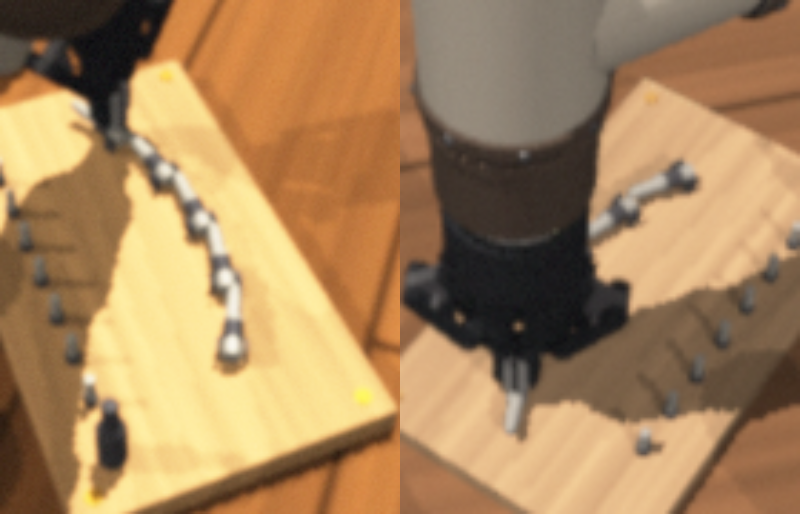

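>>> send_rows(targets=[{"gripper":1,"x":0.6,"y":0,"z":0,"ax":0,"ay":0,"az":-1.0},{"gripper":1,"x":0.6,"y":0,"z":0,"ax":0,"ay":0,"az":-1.0},{"gripper":1,"x":0.6,"y":0,"z":0,"ax":0,"ay":0,"az":-1.0},{"gripper":1,"x":0.6,"y":0,"z":0,"ax":0,"ay":0,"az":-1.0},{"gripper":1,"x":0.6,"y":0,"z":0,"ax":0,"ay":0,"az":0}])

```text
clock: 12.03
position: [662.0, 2.7, 2.8]
ee_rot: [0.99, -0.138, 0.0, -0.0]
contact_force: [0.4, -0.2, 0.5]
gripper_width: 0.1
grasp_force: 0.0
```

>>> send_rows(targets=[{"gripper":1,"x":0.6,"y":0,"z":0,"ax":0,"ay":0,"az":0},{"gripper":1,"x":0.6,"y":0,"z":0,"ax":0,"ay":0,"az":0},{"gripper":1,"x":0.4,"y":0,"z":0,"ax":0,"ay":0,"az":0},{"gripper":1,"x":0,"y":0,"z":0,"ax":0,"ay":0,"az":0},{"gripper":1,"x":0,"y":0,"z":-0.4,"ax":0,"ay":0,"az":0}])

```text
clock: 12.45
position: [676.1, -1.7, 5.8]
ee_rot: [0.99, -0.138, -0.001, 0.0]
contact_force: [0.3, 0.4, -0.0]
gripper_width: 0.1
grasp_force: 0.0
```

>>> send_rows(targets=[{"gripper":1,"x":0,"y":0,"z":-1.5,"ax":0,"ay":0,"az":0},{"gripper":1,"x":0,"y":0,"z":-3,"ax":0,"ay":0,"az":0},{"gripper":1,"x":0,"y":0,"z":-3.5,"ax":0,"ay":0,"az":0},{"gripper":1,"x":0,"y":0,"z":-3.5,"ax":0,"ay":0,"az":0},{"gripper":1,"x":0,"y":0,"z":-3,"ax":0,"ay":0,"az":0}])

```text
clock: 12.87
position: [676.8, -1.4, 154.9]
ee_rot: [0.99, -0.138, 0.001, -0.0]
contact_force: [0.4, 0.7, -0.4]
gripper_width: 0.4
grasp_force: 0.0
```

>>> send_rows(targets=[{"gripper":1,"x":0,"y":0,"z":-1,"ax":0,"ay":0,"az":0},{"gripper":1,"x":0,"y":0,"z":0,"ax":0,"ay":0,"az":0},{"gripper":1,"x":0,"y":0,"z":0,"ax":0,"ay":0,"az":0}])

```text
clock: 13.12
position: [676.2, -1.2, 162.0]
ee_rot: [0.99, -0.138, 0.0, -0.0]
contact_force: [-0.3, 0.2, -1.7]
gripper_width: 0.1
grasp_force: 0.0
```

```bash
python3 -c "
from g import *
from bench import arm
import cv2
show(-26.2,4);bits()
im,d=arm.get_image('side');im2,d=arm.get_image('wrist')
cv2.imwrite('pics/d8.png',np.hstack([cv2.resize(im[180:360,270:410,::-1],(320,400)),im2[:,100:540,::-1]]))"
```

```text
t 13.1167 pos [676.2  -1.2 162. ] head -15.88 z [ 0.     0.001 -1.   ] w 0.09147196277746593 F [-0.3  0.2 -1.7]
goal [626.7  14.6] -22.1 tool shift cm [-5.2  -0.14 15.8 ]
radius 212.4 theta -40.3
scene 26.2 n 66 top z in s bins [34, 37, 36, 35, 0, 0]
scene 13.1 n 25 top z in s bins [32, 31, 34, 28, 30, 30]
scene 0 n 79 top z in s bins [35, 36, 38, 33, 34, 36]
scene -13.1 n 94 top z in s bins [35, 35, 35, 35, 35, 33]
scene -26.2 n 96 top z in s bins [35, 36, 36, 33, 34, 32]
side 26.2 n 142 top z in s bins [34, 34, 34, 34, 34, 33]
side 13.1 n 127 top z in s bins [34, 34, 34, 34, 35, 32]
side 0 n 114 top z in s bins [34, 35, 34, 33, 34, 32]
side -13.1 n 104 top z in s bins [33, 35, 33, 33, 33, 32]
side -26.2 n 819 top z in s bins [34, 428, 428, 373, 299, 299]
```

View pics/d8.png

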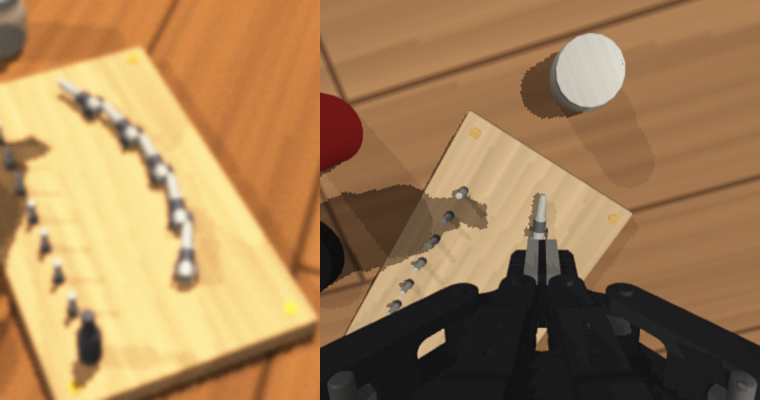

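All five bits lie flat (side view: chain of bits from (185,270) to (65,85)), the bystanders are in place and the gripper is clear.

```bash
python3 -c "
from bench import arm
print(arm.job_done())"
```

```text
the job is handed in; nothing more can be done
None
```

I folded all five bits flat in order from bit 1 to bit 5, with no force reading above about 4 N, left the nut driver, cup, tape and jar in place, finished with the gripper clear above, and handed the job in at about 13 s; a first pass went over bit 1 without touching it because the fingertips were about 35 mm higher than the reported TCP.

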